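# Check two kit gears against the master on the mesh stand and sort them

## Robot

A 6-joint arm with a two-finger parallel gripper is mounted at the origin on the work surface. World frame = base frame: x ahead of the robot, y to its left, z up, the work surface at z = 0. Lengths are in m, angles in rad, forces in N, time in s.
With the tool pointing down it reaches from about 0.25 to 0.775 m from the base axis. Payload 4 kg.
Tool frame: the origin (TCP) lies at the centre of the arm's flange, where the gripper is bolted on; the fingertips stand 199 mm ahead of it and the grasp point (between the pads) lies 180 mm ahead of it (robot.tcp_to_tips is the distance from the TCP to the fingertips, in m); z points along the fingers, y is the line along which they close (so a half turn about z gives the same grasp; the last joint's range is limited). The gripper opens to 94 mm and grips with 3 to 60 N. Pads are 16 mm wide; open, the fingers measure 119 mm over their backs; the gripper's body (75 mm by 177 mm) begins 78 mm behind the grasp point.
Start: joints at [1.02, 0.087, 1.371, -0, 1.684, -0.103], TCP at [0.238, 0.496, 0.405] pointing down, gripper open.
Joint ranges: [-3.1, 3.1], [-0.76, 2.03], [0.27, 2.55], [-1.08, 4.22], [0.17, 2.65], [-2.57, 2.57]. Speed limits (rad/s): [2.79, 2.79, 3.14, 3.14, 3.14, 3.14].

## Interface

Orientations are given as [roll, pitch, yaw] about the fixed x, y, z axes, in that order (R = Rz(yaw) Ry(pitch) Rx(roll)).
In Python, from bench import telemetry, snapshot, ticket, robot gives the robot as it stands.
- The arm moves only by the tool apply_moves, never from a script. Its argument "moves" is a list that holds one entry, the list of rows, each a list of 5 numbers: the shift along the tool's x, y, z in units of 50 mm (1.0 is 50 mm), then the turn about the tool's z in units of 10 degrees (1.0 is 10 degrees), then the closure, from 0 (fully open) to 1 (shut). A call has 1 to 10 rows; each row is the pose to reach, as a shift and turn from the pose commanded when the call began, along the tool's axes at that moment; what a row does not reach only later rows make up. A row lasts 1/8 s, in which the tool goes at most 62.5 mm and 10.7 degrees, less where a joint would pass 70% of its speed; a pose out of reach is approached as far as the arm can. A call with a gripper value outside its range is refused whole. The fingers move at their own pace and stop on an object; the grip force is fixed at half the most. Time passes only in rows, so rows that repeat a pose let the fingers close. It gives the time, the measured TCP pose, the force, the opening and the grip force at its end, in the units of the state.
- telemetry.get_obs(): the state, without advancing time (a new reading comes with each control period).
- snapshot(name): name is "side" or "top" or "wrist"; returns a dict with "image" (420x560x3 uint8, red, green, blue), "fovy" (degrees; the focal length in pixels is half the picture's height over the tangent of half this angle, whatever the lens; pixels are square), "cx", "cy" (the principal point, pixels), "R" (3x3) and "t" (3): a world point X has camera coordinates R X + t. Camera axes: x right, y down, z forward; pixel columns grow to the right and rows downward; lengths in m; the calibration is good to about 2 mm. A picture is of the moment at which its call begins. There is no depth.
- ticket.close_job(): hands the job in; it is judged then, once.
The state is a dict: "time": time; "joint_positions": joint angles; "qvel": joint speeds; "joint_torque": joint torques, N m; "tool_pos": TCP position; "ee_rot": TCP orientation; "wrist_force": force on the tool from outside, world axes, zero at the start; "wrist_torque": the same for the moment, N m; "width": finger opening in m; "finger_force": force on a finger pad.
Only numpy, scipy, OpenCV 4.12 (cv2) and the standard library are available. Lean on these libraries where they do the work, as an engineer would, in place of code of your own. Each camera call takes 0.05 s, during which the arm holds its last target. There are 200 camera calls.

## Task

Two blue gears came back from class: find the one whose tooth count suits the brass master gear on the aluminium test stand (not the spare on the black block), and prove it there: slide it flat on the plate into full mesh, feeling for the gaps and never pushing tooth against tooth with more than about 2 kg, then roll the pair until the white index line lies under the red pointer. Any gear you try is slid in and slid clear again flat on the plate, never lowered into the teeth or lifted out of them. Lay (do not drop) the matching gear flat in the green tray, hub up, and the other likewise in the red tray; leave the index under the pointer and do not disturb the microscope, slide box or jar.

Things in the scene. Friction and masses are not known exactly. Their poses are not given: they have to be found in the camera images.
- gear_p: blue moulded spur gear, 91 to 94 mm over the teeth, 16 mm thick, 90 to 180 g. Solid hexagonal hub in the middle, 30 mm across flats, top 50 mm above the underside. Origin: centre of the underside; z: the axis, towards the hub; one pair of hub flats faces +x and -x. Has 12 or 20 teeth (gear_p and gear_q differ; unmarked: count or try). Where its teeth stand about z is not given.
- gear_q: blue moulded spur gear, 91 to 94 mm over the teeth, 16 mm thick, 90 to 180 g. Solid hexagonal hub in the middle, 30 mm across flats, top 50 mm above the underside. Origin: centre of the underside; z: the axis, towards the hub; one pair of hub flats faces +x and -x. Has 12 or 20 teeth (gear_p and gear_q differ; unmarked: count or try). Where its teeth stand about z is not given.
- stand: fixed aluminium plate of the mesh test stand, 150 mm (x) by 270 mm (y), 12 mm thick; origin at the centre of its underside. The post in use stands towards its +y end (65 mm from the middle); the smooth -y half is free for the gear to slide on.
- test_post (a point): point on the plate's top face, 12 mm above the bench, on the axis of the post in use. Full mesh of a right pair: 90 mm between axes (backlash 1 mm; pressed home about 89 mm; beyond 91.5 mm it is not full). Tips first touch at 97 to 101 mm. A wrong pair stops at 92.5 mm or more and cannot roll.
- post_1: fixed post, 41 mm high, carrying a brass master gear; origin on its axis at its foot, z up. The master's teeth are 16 mm high, tip circle 104 to 108 mm, level with a gear lying on the plate. It has 14 teeth (mate of the 12-tooth gear) or 23 (mate of the 20-tooth gear); post_1 and post_2 differ. The one at test_post is in use; the other is the spare, parked on a black block nearer the robot.
- post_2: fixed post, 41 mm high, carrying a brass master gear; origin on its axis at its foot, z up. The master's teeth are 16 mm high, tip circle 104 to 108 mm, level with a gear lying on the plate. It has 14 teeth (mate of the 12-tooth gear) or 23 (mate of the 20-tooth gear); post_1 and post_2 differ. The one at test_post is in use; the other is the spare, parked on a black block nearer the robot.
- index_1 (a joint): turn of the master on post_1, rad, counter-clockwise from above; 0 when the white line on its black collar (60 mm across, on top) lies under the fixed red pointer. No stops, steady drag (5 N at the teeth). The collar is clamped on at any angle: the value does not tell where the teeth stand. In mesh the master turns opposite to the gear, by 12/14 or 20/23 of its turn.
- index_2 (a joint): turn of the master on post_2, rad, counter-clockwise from above; 0 when the white line on its black collar (60 mm across, on top) lies under the fixed red pointer. No stops, steady drag (5 N at the teeth). The collar is clamped on at any angle: the value does not tell where the teeth stand. In mesh the master turns opposite to the gear, by 12/14 or 20/23 of its turn.
- green_tray: fixed green plastic tray for gears that match, 130 mm square outside, 22 mm high, walls and floor 4 mm thick; origin at the centre of its underside
- red_tray: fixed red plastic tray for gears that do not match, same size and origin as the green one
- microscope: bystander: cream teaching microscope, 200 by 150 mm foot, 380 mm high, 3.6 kg; origin at the centre of its underside
- slide_box: bystander: white box of slides, 98 by 82 by 34 mm; origin at the centre of its underside
- jar: bystander: closed specimen jar, 72 mm across, 72 mm high; origin at the centre of its underside
Mind the look-alikes: they are no part of the job. What is shaped like the gear_q but turquoise is not meant. What is shaped like the gear_p but pink is not meant.

How it is judged:
On the way, in this order (a step that is already met when the one before it is completed fails the run):
1. the gear that suits the master lies flat on the plate, fully in mesh with the master on the stand (axes 91.5 mm apart or less) (((horizontal distance between post_1 and test_post below 0.02 m and horizontal distance between gear_p and post_1 between 0.08 and 0.0915 m and height (world z) of gear_p below 0.017 m and angle between gear_p's own z axis and vertical below 0.08 rad) or (horizontal distance between post_2 and test_post below 0.02 m and horizontal distance between gear_q and post_2 between 0.08 and 0.0915 m and height (world z) of gear_q below 0.017 m and angle between gear_q's own z axis and vertical below 0.08 rad))), for 0.2 s.
2. still down in mesh (axes 92.3 mm apart or less), the pair has been rolled until the master's index is within 0.15 rad of the pointer (((horizontal distance between post_1 and test_post below 0.02 m and horizontal distance between gear_p and post_1 between 0.08 and 0.0923 m and height (world z) of gear_p below 0.017 m and angle between gear_p's own z axis and vertical below 0.08 rad and value of joint index_1 between -0.15 and 0.15 rad) or (horizontal distance between post_2 and test_post below 0.02 m and horizontal distance between gear_q and post_2 between 0.08 and 0.0923 m and height (world z) of gear_q below 0.017 m and angle between gear_q's own z axis and vertical below 0.08 rad and value of joint index_2 between -0.15 and 0.15 rad))), for 0.2 s.
At the end, for the whole second after the job is handed in: The gear that suits the master on the stand lies flat, hub up and at rest on the floor of the green tray, the other gear likewise in the red tray (centres within 24 mm of the tray's middle, tilt under 0.08 rad), and the master's index is within 0.22 rad of the pointer (((horizontal distance between post_1 and test_post below 0.02 m and value of joint index_1 between -0.22 and 0.22 rad and horizontal distance between gear_p and green_tray below 0.024 m and z of gear_p in the frame of green_tray below 0.008 m and angle between each of gear_p, gear_q's own z axis and vertical below 0.08 rad and linear speed of each of gear_p, gear_q below 0.02 m/s and angular speed of each of gear_p, gear_q below 0.2 rad/s and horizontal distance between gear_q and red_tray below 0.024 m and z of gear_q in the frame of red_tray below 0.008 m) or (horizontal distance between post_2 and test_post below 0.02 m and value of joint index_2 between -0.22 and 0.22 rad and horizontal distance between gear_q and green_tray below 0.024 m and z of gear_q in the frame of green_tray below 0.008 m and angle between each of gear_q, gear_p's own z axis and vertical below 0.08 rad and linear speed of each of gear_q, gear_p below 0.02 m/s and angular speed of each of gear_q, gear_p below 0.2 rad/s and horizontal distance between gear_p and red_tray below 0.024 m and z of gear_p in the frame of red_tray below 0.008 m))); the robot touches nothing.
It fails at once if a gear pressed against a master with more than 25 N (contact force between any of gear_p, gear_q and post_1 above 25 N or contact force between any of gear_p, gear_q and post_2 above 25 N).
It fails at once if a gear brought into or out of mesh from above instead of sliding flat (underside 6 to 30 mm over the plate while its axis is within 94 mm of the post in use) ((horizontal distance between gear_p and test_post below 0.094 m and height (world z) of gear_p between 0.018 and 0.042 m) or (horizontal distance between gear_q and test_post below 0.094 m and height (world z) of gear_q between 0.018 and 0.042 m)).
It fails at once if a gear dropped or thrown into a tray (faster than 0.7 m/s within 60 mm of its floor) ((horizontal distance between gear_p and green_tray below 0.06 m and z of gear_p in the frame of green_tray below 0.064 m and linear speed of gear_p above 0.7 m/s) or (horizontal distance between gear_p and red_tray below 0.06 m and z of gear_p in the frame of red_tray below 0.064 m and linear speed of gear_p above 0.7 m/s) or (horizontal distance between gear_q and green_tray below 0.06 m and z of gear_q in the frame of green_tray below 0.064 m and linear speed of gear_q above 0.7 m/s) or (horizontal distance between gear_q and red_tray below 0.06 m and z of gear_q in the frame of red_tray below 0.064 m and linear speed of gear_q above 0.7 m/s)).
It fails at once if the microscope, slide box or jar shifted by more than 20 mm (distance of any of microscope, slide_box, jar from where it was at the start of the episode above 0.02 m).
It also fails if it takes over 72 s, if anything falls off the work surface, if the arm or the gripper's body presses on something with over 40 N, if the wrist force passes 120 N, or if a joint passes its speed limit or range.

## Working session

There is one attempt and no reset: what is moved stays moved. The work goes in short steps, Python scripts to look and compute and a tool call to move; the robot and the scene stay as the last step left them, time stands still between calls to the robot, and variables do not carry over. Pictures are saved under pics/ and viewed, at most 10 in all, crops included, and the job is handed in when it is done.

Besides the shell and the picture viewer there is one more tool, called after "Emit:" as name(argument=value, ...), one argument or row to a line, values as JSON. apply_moves: Moves the arm, as the interface text tells. Its arguments: {"type":"object","properties":{"moves":{"type":"array","items":{"type":"array","items":{"type":"array","items":{"type":"number"}}}}},"required":["moves"]}

```bash
mkdir -p pics; cat > h.py <<'E'
import numpy as np, cv2
from bench import telemetry, snapshot, ticket, robot
def snap(n,f=None):
    s=snapshot(n); s['f']=s['image'].shape[0]/2/np.tan(np.radians(s['fovy'])/2)
    if f: cv2.imwrite('pics/'+f,s['image'][:,:,::-1])
    return s
def ray(s,u,v,z):
    R=np.array(s['R']);t=np.array(s['t']);c=-R.T@t
    d=R.T@np.array([(u-s['cx'])/s['f'],(v-s['cy'])/s['f'],1]);return c+d*(z-c[2])/d[2]
def proj(s,X):
    p=np.array(s['R'])@np.array(X)+np.array(s['t']);return s['f']*p[0]/p[2]+s['cx'],s['f']*p[1]/p[2]+s['cy']
E
python3 - <<'E'
from h import *
a=snap('top','top.png');b=snap('side','side.png')
np.savez('s0.npz',a=a['image'],b=b['image'])
for s in(a,b):print(s['fovy'],-np.array(s['R']).T@s['t'],np.round(s['R'],3).tolist())
o=telemetry.get_obs();print(o)
E
```

```text
43.69793937033814 [ 0.32468101 -0.04312698  2.01398949] [[0.003, -1.0, 0.005], [-0.991, -0.004, -0.137], [0.137, -0.005, -0.991]]
50.22594058142043 [-0.34814823 -1.02609354  1.072658  ] [[0.729, -0.685, 0.023], [-0.394, -0.446, -0.803], [0.56, 0.576, -0.595]]
{'time': 0.1, 'joint_positions': array([ 1.01988697e+00,  8.78954858e-02,  1.37207369e+00, -1.10419067e-05,
        1.68364632e+00, -1.03140415e-01]), 'qvel': array([ 8.64728157e-05, -2.16858929e-03, -3.09113954e-03, -1.34872922e-03,
        2.12929065e-03,  2.77980667e-03]), 'joint_torque': array([ 2.98603642e-03, -3.41252196e+01, -3.03301585e+01,  7.19824503e-02,
        3.04094155e-02, -8.80690823e-05]), 'tool_pos': array([0.23809837, 0.49568003, 0.40362791]), 'ee_rot': array([-3.13957943e+00, -1.97351363e-04,  2.69382229e+00]), 'wrist_force': array([-0.4484776 ,  0.27742052, -0.01593412]), 'wrist_torque': array([-0.0325722 , -0.05682939, -0.0084217 ]), 'finger_force': 0.0, 'width': 0.09406372400013867}
```

View pics/top.png

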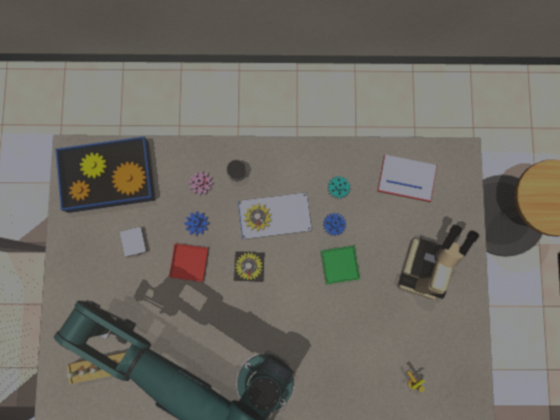

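View pics/side.png

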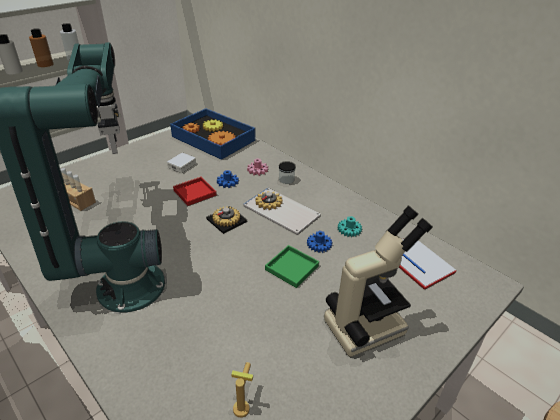

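The top view has blue gears at about (197,223) and (334,224). Pink (201,183) and turquoise (339,187) are the look-alikes. The stand is at (275,216) with its master at (257,217), and the spare is at (249,266). The red tray is at (190,263) and the green at (340,265). An enlarged crop and colour masks come next.

```bash
cat > m.py <<'E'
from h import *
def mask(im,n):
    h=cv2.cvtColor(im,cv2.COLOR_RGB2HSV).astype(int);H,S,V=h[...,0],h[...,1],h[...,2]
    return {'blue':(H>108)&(H<125)&(S>120)&(V>60),'green':(H>50)&(H<75)&(S>120),'red':((H<6)|(H>174))&(S>140)&(V>60)}[n].astype(np.uint8)
E
python3 - <<'E'
from m import *
a=snap('top');c=a['image'][165:290,160:370]
cv2.imwrite('pics/c1.png',cv2.resize(c,None,fx=3.8,fy=3.8,interpolation=cv2.INTER_CUBIC)[:,:,::-1])
for n,z in(('blue',.016),('green',.022),('red',.022)):
    k,l,st,ce=cv2.connectedComponentsWithStats(mask(a['image'],n))
    for i in range(1,k):
        if st[i,4]>40:
            ct=cv2.findContours((l==i).astype(np.uint8),0,1)[0][0]
            print(n,st[i],ce[i].round(1),'ray',ray(a,*ce[i],z).round(4), cv2.minAreaRect(ct))
# stand
g=cv2.cvtColor(a['image'],cv2.COLOR_RGB2HSV);w=((g[...,1]<35)&(g[...,2]>150)).astype(np.uint8)
k,l,st,ce=cv2.connectedComponentsWithStats(w)
for i in range(1,k):
    if st[i,4]>150 and 190<ce[i][1]<240:
        ct=cv2.findContours((l==i).astype(np.uint8),0,1)[0][0];r=cv2.minAreaRect(ct);print('stand',st[i],r,[ray(a,*p,.012).round(4) for p in cv2.boxPoints(r)])
E
```

```text
blue [ 69 200  58   9  87] [ 96.4 203.9] ray [0.6684 0.6558 0.016 ] ((97.4699935913086, 203.7899932861328), (1.6970562934875488, 57.558494567871094), 81.8698959350586)
blue [185 212  23  23 246] [196.4 223.3] ray [0.5942 0.2683 0.016 ] ((196.25001525878906, 223.25001525878906), (20.50609588623047, 21.21320343017578), 45.0)
blue [324 214  21  21 288] [334.1 224. ] ray [ 0.5936 -0.2619  0.016 ] ((334.1999816894531, 224.10000610351562), (20.124608993530273, 18.782970428466797), 26.56505012512207)
green [ 322  247   37   36 1023] [339.9 264.5] ray [ 0.4378 -0.2815  0.022 ] ((340.06756591796875, 264.4053955078125), (32.386600494384766, 32.22220230102539), 80.53767395019531)
red [ 170  245   38   36 1066] [188.9 262.3] ray [0.4439 0.2918 0.022 ] ((188.61997985839844, 262.15997314453125), (32.951175689697266, 32.951175689697266), 8.13010311126709)
stand [259 194  51  41 903] ((282.0846252441406, 214.1769561767578), (35.34989929199219, 50.73020553588867), 82.87498474121094) [array([0.6878, 0.045 , 0.012 ]), array([ 0.7134, -0.1505,  0.012 ]), array([ 0.576, -0.167,  0.012]), array([0.5509, 0.0268, 0.012 ])]
```

View pics/c1.png

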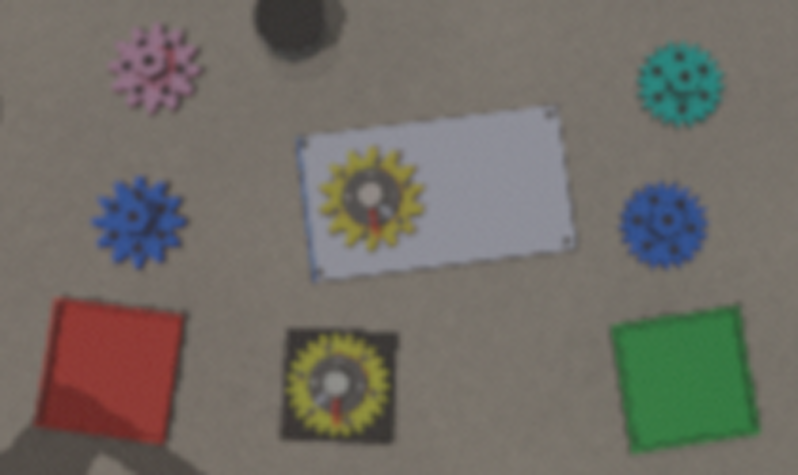

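The enlarged crop settles it. The master in use at crop (372,197) has coarse teeth (14) and its pointer lies toward the robot. The left blue gear at crop (140,222) is coarse with about 12 teeth, so it matches and goes to green; it has the pink one's shape, so it is gear_p. The right blue at (664,225) is fine-toothed (20), so it goes to red. Pink and turquoise are excluded by colour. I'll move over the left blue gear and check from close up.

Emit:
apply_moves(
  moves=[
    [[-1.2, -0.14, 0, 0, 0], [-2.4, -0.29, 0, 0, 0], [-3.6, -0.43, 0, 0, 0], [-4.8, -0.58, 0, 0, 0], [-6.0, -0.73, 0, 0, 0], [-7.2, -0.87, 0, 0, 0], [-8.4, -1.02, 0, 0, 0], [-8.4, -1.02, 0, 0, 0], [-8.4, -1.02, 0, 0, 0]],
  ],
)

```text
time: 1.27
tool_pos: [0.5946, 0.268, 0.404]
ee_rot: [-3.141, -0.002, 2.693]
wrist_force: [0.1, 0.5, 0.3]
width: 0.0943
finger_force: 0.0
```

```bash
python3 - <<'E'
from m import *
w=snap('wrist','w1.png');o=telemetry.get_obs();print(o['time'],o['tool_pos'],o['ee_rot'],o['joint_positions'])
print(w['fovy'],-np.array(w['R']).T@w['t'],np.round(w['R'],3).tolist())
k,l,st,ce=cv2.connectedComponentsWithStats(mask(w['image'],'blue'))
for i in range(1,k):
    if st[i,4]>100: print(st[i],ce[i],ray(w,*ce[i],.016))
E
```

```text
1.325 [0.59399348 0.26855833 0.40450704] [-3.14150547e+00 -9.36436260e-04  2.69464769e+00] [ 3.37543625e-01  3.17578689e-01  1.09992944e+00  6.07039874e-04
  1.72480885e+00 -7.86214872e-01]
60.61300432473694 [0.52069373 0.30398189 0.38416805] [[0.433, 0.902, -0.002], [0.866, -0.415, 0.278], [0.249, -0.122, -0.961]]
[ 241  146   89   87 4134] [285.01959361 188.95137881] [0.59369706 0.27087884 0.016     ]
[496 186  44  28 191] [521.45549738 199.70680628] [0.71186581 0.49063052 0.016     ]
[498 221  48  84 476] [520.67226891 263.00420168] [0.78248341 0.47056591 0.016     ]
```

View pics/w1.png

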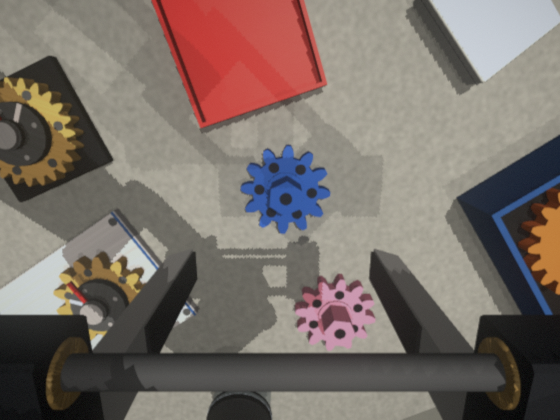

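The wrist view confirms 12 teeth on the blue gear at (285,189). The master on the stand is at (95,300). I need the hub hexagon's angle, so one enlarged crop.

```bash
python3 - <<'E'
from m import *
im=cv2.imread('pics/w1.png')
a=cv2.resize(im[140:240,235:335],None,fx=5.5,fy=5.5,interpolation=cv2.INTER_CUBIC)
a=cv2.convertScaleAbs(a,alpha=1.6)
cv2.imwrite('pics/c2.png',a)
m=mask(im[:,:,::-1],'blue');m[:,:235]=0;m[:,335:]=0
E
```

```text
(no output)
```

View pics/c2.png

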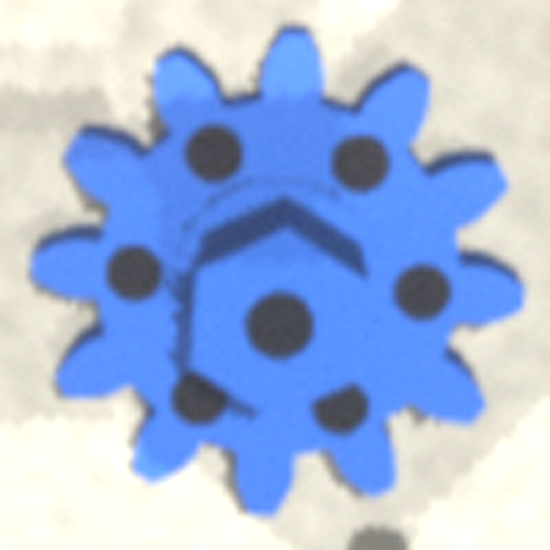

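The crop shows the hub-top centre at crop (280,325). The top-face vertices are at about (198,265), (287,230), (362,272) and (185,372). I'll cast these onto z = 0.05.

```bash
python3 - <<'E'
from m import *
w=snap('wrist')
P=[(280,325),(198,265),(287,230),(362,272),(185,372)]
Q=[ray(w,(u+.5)/5.5-.5+235,(v+.5)/5.5-.5+140,.05) for u,v in P]
for q in Q:print(q.round(4), round(np.hypot(*(q-Q[0])[:2])*1e3,1), np.degrees(np.arctan2(*(q-Q[0])[1::-1])).round(1) )
# teeth phase & centre at z=.016 from contour
m=mask(w['image'],'blue');m[:,:235]=0;m[:,335:]=0;m[240:]=0
m=cv2.morphologyEx(m,cv2.MORPH_CLOSE,np.ones((7,7)))*0+m
c=max(cv2.findContours(m,0,1)[0],key=cv2.contourArea)[:,0]
X=np.array([ray(w,*p,.016)[:2] for p in c],np.float32)
print('circle',cv2.minEnclosingCircle(X))
# stand: red pointer, white line
print(telemetry.get_obs()['tool_pos'])
E
```

```text
[0.5956 0.2709 0.05  ] 0.0 0.0
[0.5798 0.2627 0.05  ] 17.8 -152.5
[0.5809 0.2792 0.05  ] 16.9 150.5
[0.5931 0.2877 0.05  ] 17.0 98.1
[0.596  0.2522 0.05  ] 18.7 -88.5
circle ((0.5951312780380249, 0.2699548900127411), 0.04689868912100792)
[0.59365332 0.26891441 0.40489857]
```

```bash
python3 - <<'E'
import cv2
im=cv2.imread('pics/w1.png')
cv2.imwrite('pics/c3.png',cv2.convertScaleAbs(cv2.resize(im[240:350,45:175],None,fx=5,fy=5,interpolation=cv2.INTER_CUBIC),alpha=1.5))
E
```

```text
(no output)
```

View pics/c3.png

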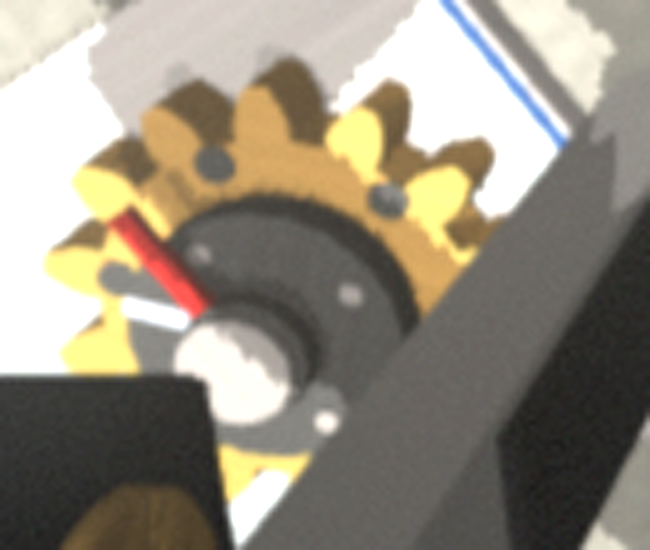

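The white line is at crop (122,303)-(185,322) and the pointer at (122,220)-(205,310). The index therefore sits roughly +0.5 rad CCW of the pointer. I'll photograph the master from straight above, then the other blue gear, which goes to red first on the way.

Emit:
apply_moves(
  moves=[
    [[-0.6, -1.0, 0, 0, 0], [-1.2, -2.0, 0, 0, 0], [-1.8, -3.0, 0, 0, 0], [-2.44, -3.91, 0, 0, 0], [-2.44, -3.91, 0, 0, 0], [-2.44, -3.91, 0, 0, 0]],
  ],
)

```text
time: 2.12
tool_pos: [0.6194, 0.0402, 0.4052]
ee_rot: [3.141, 0.0, 2.695]
wrist_force: [0.1, 0.3, 0.6]
width: 0.0938
finger_force: 0.0
```

```bash
cat > ph.py <<'E'
from m import *
def teeth(s,m,z,n,c0=None):
    "fit centre and tooth phase from top-face contour cast on z"
    c=max(cv2.findContours(m.astype(np.uint8),0,1)[0],key=cv2.contourArea)[:,0]
    X=np.array([ray(s,*p,z)[:2] for p in c])
    ctr,r=cv2.minEnclosingCircle(X.astype(np.float32));ctr=np.array(ctr if c0 is None else c0)
    d=X-ctr;a=np.arctan2(d[:,1],d[:,0]);rr=np.hypot(*d.T)
    g=np.linspace(-np.pi,np.pi,720,endpoint=False);o=np.argsort(a)
    q=np.interp(g,a[o],rr[o],period=2*np.pi);k={j:np.sum(q*np.exp(-1j*j*g))/720 for j in (1,12,14,20,23)}
    return ctr,r,np.degrees(-np.angle(k[n])*-1/n*-1)%(360/n) if 0 else (-np.degrees(np.angle(k[n]))/n)%(360/n),{j:round(abs(v)*1e3,2) for j,v in k.items()}
E
python3 - <<'E'
from ph import *
w=snap('wrist','w2.png');np.savez('w2.npz',**{k:w[k] for k in('image','R','t','f','cx','cy')})
im=w['image'];h=cv2.cvtColor(im,cv2.COLOR_RGB2HSV)
H,S,V=[h[...,i].astype(int) for i in range(3)]
gold=((H>12)&(H<32)&(S>110)&(V>40)).astype(np.uint8)
k,l,st,ce=cv2.connectedComponentsWithStats(gold)
for i in range(1,k):
    if st[i,4]>300: print('gold',st[i],ce[i],ray(w,*ce[i],.028))
r=mask(im,'red');k,l,st,ce=cv2.connectedComponentsWithStats(r)
for i in range(1,k):
    if st[i,4]>20: print('red',st[i],ce[i],ray(w,*ce[i],.055))
print(telemetry.get_obs()['tool_pos'])
cr=im[110:260,200:360]
cv2.imwrite('pics/c4.png',cv2.convertScaleAbs(cv2.resize(cr,None,fx=4,fy=4,interpolation=cv2.INTER_CUBIC)[:,:,::-1],alpha=1.5))
E
```

```text
gold [ 158    0  116   58 2936] [218.65122616  27.46287466] [0.45734316 0.05416895 0.028     ]
gold [ 225  141  104   99 2937] [278.55022131 184.82771536] [0.61054984 0.04023303 0.028     ]
gold [254 220  30  24 385] [268.44935065 231.22077922] [0.65070198 0.00911049 0.028     ]
gold [ 479  337   42   73 1275] [504.71921569 374.29803922] [0.93360627 0.18357799 0.028     ]
gold [  45  338   42   72 1330] [ 60.68195489 375.22180451] [ 0.7068162  -0.29439901  0.028     ]
red [252 164  19  25 138] [260.6884058  176.49275362] [0.59136645 0.03137935 0.055     ]
[0.61942113 0.04071385 0.40514904]
```

View pics/c4.png

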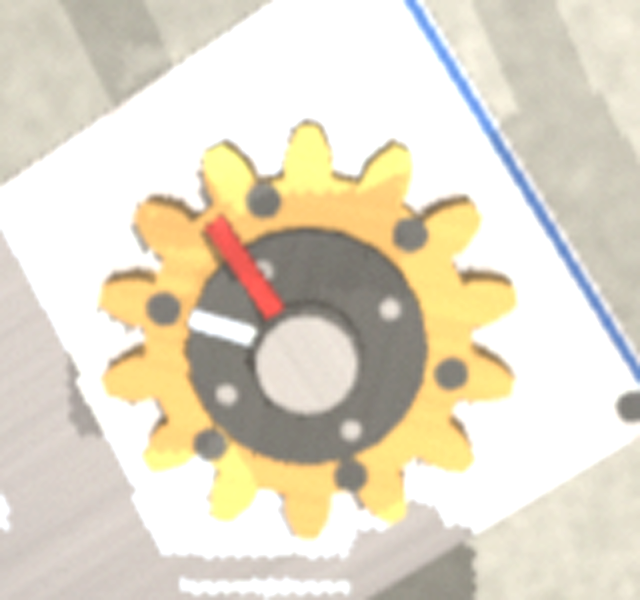

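The close view shows 14 teeth, with the post cap at crop (306,362) and the collar centre at (307,345). The white line runs (192,320)-(255,338) and the pointer (215,222)-(272,312).

```bash
python3 - <<'E'
from ph import *
d=np.load('w2.npz');w={k:d[k] for k in d};im=w['image']
h=cv2.cvtColor(im,cv2.COLOR_RGB2HSV);H,S,V=[h[...,i].astype(int) for i in range(3)]
gold=((H>12)&(H<32)&(S>110)&(V>70)).astype(np.uint8)
box=np.zeros_like(gold);box[138:248,222:332]=1;gold*=box
c=(306/4+200,345/4+110);cv2.circle(gold,(int(c[0]),int(c[1])),38,1,-1)
print(teeth(w,gold,.028,14))
f=lambda u,v,z:ray(w,(u+.5)/4-.5+200,(v+.5)/4-.5+110,z)
cap=f(306,362,.053);col=f(307,345,.043);print('cap',cap,'collar',col)
a=f(192,320,.044);b=f(255,338,.044);p=f(215,222,.055);q=f(272,312,.055)
for n,x,y in(('line',a,b),('ptr',p,q)):
  e=x-y;print(n,x.round(4),y.round(4),np.degrees(np.arctan2(e[1],e[0])),[np.degrees(np.arctan2(*(g-cap)[1::-1])) for g in(x,y)])
s=np.load('s0.npz')
# gear p phase from earlier picture: camera pose of w1
im=cv2.imread('pics/w1.png')[:,:,::-1].copy()
w1=dict(w);R=np.array([[0.433,0.902,-0.002],[0.866,-0.415,0.278],[0.249,-0.122,-0.961]]);w1['R']=R;w1['t']=-R@np.array([0.52069373,0.30398189,0.38416805])
m=mask(im,'blue');m[:,:235]=0;m[:,335:]=0;m[240:]=0
print(teeth(w1,m,.016,12))
E
```

```text
(array([0.6185447 , 0.03429208]), 0.0535404272377491, np.float64(25.69896865974384), {1: np.float64(0.45), 12: np.float64(0.05), 14: np.float64(3.14), 20: np.float64(0.16), 23: np.float64(0.1)})
cap [0.61837498 0.03421281 0.053     ] collar [0.61681631 0.03504105 0.043     ]
line [0.599  0.0127 0.044 ] [0.6096 0.0245 0.044 ] -131.9322396226383 [np.float64(-132.03931833619833), np.float64(-132.16890733940278)]
ptr [0.579 0.03  0.055] [0.6036 0.0325 0.055 ] -174.1937307475745 [np.float64(-173.93775802755871), np.float64(-173.51068061602135)]
(array([0.59535301, 0.2707369 ]), 0.04692525416612625, np.float64(0.414363657449968), {1: np.float64(0.1), 12: np.float64(3.34), 14: np.float64(0.14), 20: np.float64(0.05), 23: np.float64(0.02)})
```

Emit:
apply_moves(
  moves=[
    [[0.25, -1.2, 0, 0, 0], [0.5, -2.4, 0, 0, 0], [0.75, -3.6, 0, 0, 0], [1.0, -4.8, 0, 0, 0], [-1.3, -5.5, 0, 0, 0], [-2.1, -5.65, 0, 0, 0], [-2.1, -5.65, 0, 0, 0], [-2.1, -5.65, 0, 0, 0]],
  ],
)

```text
time: 3.18
tool_pos: [0.5942, -0.2607, 0.4028]
ee_rot: [3.141, -0.002, 2.696]
wrist_force: [-0.6, -0.5, -0.4]
width: 0.094
finger_force: 0.0
```

```bash
python3 - <<'E'
from ph import *
w=snap('wrist','w3.png');o=telemetry.get_obs();print(o['tool_pos'],o['ee_rot'],o['joint_positions'])
np.savez('w3.npz',**{k:w[k] for k in('image','R','t','f','cx','cy')})
k,l,st,ce=cv2.connectedComponentsWithStats(mask(w['image'],'blue'))
for i in range(1,k):
    if st[i,4]>100: print(st[i],ce[i],ray(w,*ce[i],.016))
i=1+np.argmax(st[1:,4]);m=(l==i);print(teeth(w,m,.016,20))
x,y=st[i,:2];print(x,y)
cv2.imwrite('pics/c5.png',cv2.convertScaleAbs(cv2.resize(w['image'][max(0,y-5):y+105,max(0,x-5):x+105],None,fx=5,fy=5,interpolation=cv2.INTER_CUBIC)[:,:,::-1],alpha=1.6))
E
```

```text
[ 0.59335861 -0.25985616  0.40361522] [ 3.14095395e+00 -2.08406435e-03  2.69607189e+00] [-5.00392425e-01  3.08634429e-01  1.11305441e+00  5.29486790e-04
  1.72201975e+00 -1.62558811e+00]
[ 240  149   85   84 4138] [282.18463026 190.5       ] [ 0.59325753 -0.2605725   0.016     ]
[134 392  39   9 152] [149.46052632 394.80921053] [ 0.75673399 -0.52178025  0.016     ]
(array([ 0.59454352, -0.26153976]), 0.045276857912540436, np.float64(3.4051885956756793), {1: np.float64(0.07), 12: np.float64(0.02), 14: np.float64(0.02), 20: np.float64(1.99), 23: np.float64(0.06)})
240 149
```

View pics/c5.png

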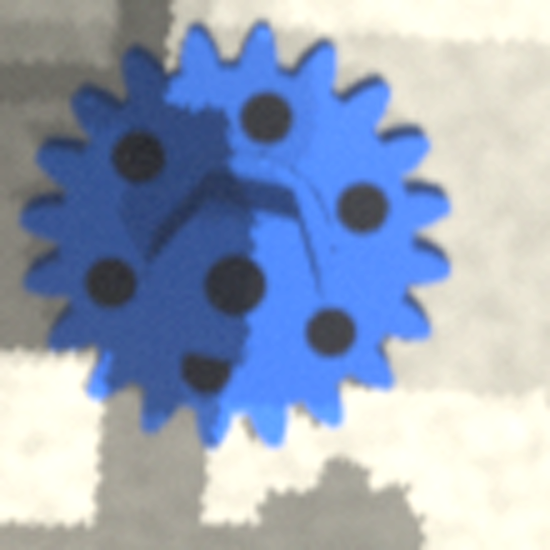

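gear_q has 20 teeth. Its hub-top centre is at crop (234,285), with top-face vertices at about (150,258), (218,207), (297,218) and (322,290).

```bash
python3 - <<'E'
from ph import *
d=np.load('w3.npz');w={k:d[k] for k in d}
P=[(234,285),(150,258),(218,207),(297,218),(322,290)]
Q=[ray(w,(u+.5)/5-.5+235,(v+.5)/5-.5+144,.05) for u,v in P]
for q in Q:print(q.round(4), round(np.hypot(*(q-Q[0])[:2])*1e3,1), np.degrees(np.arctan2(*(q-Q[0])[1::-1])).round(1)%60 )
E
```

```text
[ 0.5951 -0.2622  0.05  ] 0.0 0.0
[ 0.5834 -0.2743  0.05  ] 16.8 46.19999999999999
[ 0.5801 -0.2584  0.05  ] 15.5 45.69999999999999
[ 0.5884 -0.2458  0.05  ] 17.7 52.099999999999994
[ 0.6032 -0.2474  0.05  ] 16.9 1.2000000000000028
```

```bash
python3 - <<'E'
from ph import *
d=np.load('w3.npz');w={k:d[k] for k in d}
def holes(w,P,s,ox,oy,c):
    for u,v in P:
        e=ray(w,(u+.5)/s-.5+ox,(v+.5)/s-.5+oy,.016)[:2]-c;print(round(np.hypot(*e)*1e3,1),round(np.degrees(np.arctan2(e[1],e[0]))%60,1),end=' | ')
    print()
holes(w,[(138,156),(266,117),(362,208),(331,331),(110,282)],5,235,144,np.array([.5947,-.2617]))
w1=dict(w);R=np.array([[0.433,0.902,-0.002],[0.866,-0.415,0.278],[0.249,-0.122,-0.961]]);w1['R']=R;w1['t']=-R@np.array([0.52069373,0.30398189,0.38416805])
holes(w1,[(213,152),(360,162),(133,272),(422,291)],5.5,235,140,np.array([.5953,.2705]))
E
```

```text
27.3 22.3 | 27.1 21.4 | 27.2 20.3 | 27.8 20.9 | 27.8 22.1 | 
27.3 0.4 | 27.5 59.9 | 27.5 1.0 | 27.8 0.0 |
```

Holes line up with the hub flats: gear_p flats are at 0.3° and gear_q flats at 21.4° (mod 60). The grip line is now at 64.5°, so I turn +17° CCW, descend and grip gear_q.

Emit:
apply_moves(
  moves=[
    [[-0.03, -0.02, 0.8, -0.9, 0], [-0.03, -0.02, 1.8, -1.69, 0], [-0.03, -0.02, 2.8, -1.69, 0], [-0.03, -0.02, 3.5, -1.69, 0], [-0.03, -0.02, 3.7, -1.69, 0], [-0.03, -0.02, 3.7, -1.69, 0], [-0.03, -0.02, 3.7, -1.69, 1], [-0.03, -0.02, 3.7, -1.69, 1], [-0.03, -0.02, 3.7, -1.69, 1], [-0.03, -0.02, 3.7, -1.69, 1]],
  ],
)

```text
time: 4.47
tool_pos: [0.5933, -0.2629, 0.2201]
ee_rot: [-3.141, 0.001, 2.989]
wrist_force: [-0.1, -0.4, -0.2]
width: 0.0575
finger_force: 0.0
```

Emit:
apply_moves(
  moves=[
    [[0, 0, 0, 0, 1], [0, 0, 0, 0, 1], [0, 0, 0, 0, 1], [0, 0, 0, 0, 1], [0, 0, 0, 0, 1], [0, 0, -0.6, 0, 1], [0, 0, -1.4, 0, 1], [0, 0, -2.0, 0, 1], [0, 0, -2.0, 0, 1]],
  ],
)

```text
time: 5.6
tool_pos: [0.5937, -0.263, 0.3229]
ee_rot: [-3.139, 0.006, 2.989]
wrist_force: [-0.5, 0.3, -1.9]
width: 0.03
finger_force: 30.0
```

```bash
cat > mv.py <<'E'
import sys;from h import *
def go(x,y,z,yd=None,v=1):
    o=telemetry.get_obs();p=o['tool_pos'];a=o['ee_rot'][2]
    d=np.array([x,y,z])-p;dx=np.cos(a)*d[0]+np.sin(a)*d[1];dy=np.sin(a)*d[0]-np.cos(a)*d[1]
    t=0 if yd is None else -((yd-np.degrees(a)+180)%360-180)/10
    if v:print('pos',p.round(4),'yaw',np.degrees(a).round(1),'move',(dx/.05).round(3),(dy/.05).round(3),(-d[2]/.05).round(3),'turn',round(t,3),'F',o['wrist_force'].round(1),'w',round(o['width'],4),o['finger_force'])
if __name__=='__main__': go(*map(float,sys.argv[1:]))
E
python3 mv.py .4439 .2918 .32
python3 - <<'E'
from h import *
from m import mask
# red/green tray centre from a wrist view? use top rim
for n in('red','green'):
    a=snap('top');m=mask(a['image'],n);m=cv2.morphologyEx(m,cv2.MORPH_OPEN,np.ones((5,5)))
    c=max(cv2.findContours(m,0,1)[0],key=cv2.contourArea);r=cv2.minAreaRect(c);B=[ray(a,*p,.022)[:2] for p in cv2.boxPoints(r)]
    print(n,np.mean(B,0).round(4),[round(np.hypot(*(B[i]-B[i-1])),3) for i in range(4)])
E
```

```text
pos [ 0.5937 -0.263   0.3229] yaw 171.2 move 4.65 10.511 0.059 turn 0 F [-0.5  0.3 -1.9] w 0.03 29.998417496681213
red [0.4451 0.2919] [np.float64(0.123), np.float64(0.124), np.float64(0.124), np.float64(0.123)]
green [ 0.4304 -0.3102] [np.float64(0.102), np.float64(0.072), np.float64(0.102), np.float64(0.072)]
```

Emit:
apply_moves(
  moves=[
    [[0.45, 1.0, 0, 0, 1], [0.9, 2.1, 0, 0, 1], [1.4, 3.2, 0, 0, 1], [1.9, 4.3, 0, 0, 1], [2.4, 5.4, 0, 0, 1], [2.9, 6.5, 0, 0, 1], [3.4, 7.6, 0, 0, 1], [3.9, 8.7, 0, 0, 1], [4.3, 9.7, 0, 0, 1], [4.65, 10.51, 0, 0, 1]],
  ],
)

```text
time: 6.95
tool_pos: [0.442, 0.2937, 0.3169]
ee_rot: [-3.139, -0.004, 2.99]
wrist_force: [1.8, -0.7, -1.5]
width: 0.0301
finger_force: 30.0
```

Emit:
apply_moves(
  moves=[
    [[0, 0, 0, 0, 1], [0, 0, 0, 0, 1], [0, 0, 0.2, 0, 1]],
  ],
)

```text
time: 7.32
tool_pos: [0.444, 0.291, 0.3094]
ee_rot: [3.141, 0.001, 2.987]
wrist_force: [0.3, 0.0, -1.8]
width: 0.0298
finger_force: 30.0
```

```bash
python3 mv.py .4445 .2918 .225; python3 - <<'E'
from m import *
w=snap('wrist','w4.png');im=w['image']
m=mask(im,'red');m[330:]=0
c=max(cv2.findContours(m,0,1)[0],key=cv2.contourArea);h=cv2.convexHull(c);ap=cv2.approxPolyDP(h,8,True)[:,0]
for p in ap: print(p,ray(w,*p,.022).round(4))
E
```

```text
pos [0.444  0.291  0.3094] yaw 171.1 move -0.008 0.017 1.687 turn 0 F [ 0.3  0.  -1.8] w 0.0298 29.998529255390167
[374 132] [0.3895 0.367  0.022 ]
[367 290] [0.5161 0.3507 0.022 ]
[207 231] [0.4454 0.2309 0.022 ]
[199 136] [0.3728 0.2406 0.022 ]
```

View pics/w4.png

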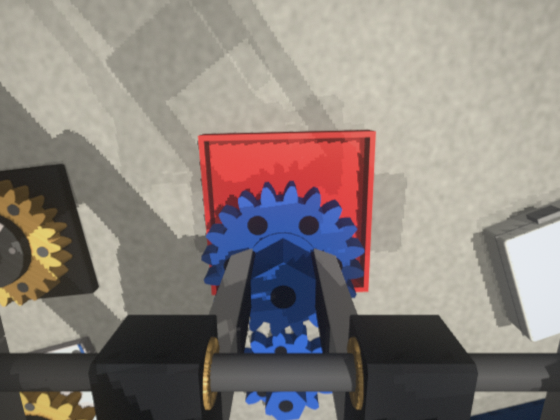

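The gear hangs level over the red tray, whose corners give a centre of about (0.4445, 0.294). I'll lower and release.

Emit:
apply_moves(
  moves=[
    [[0, 0.06, 0.4, 0, 1], [0, 0.06, 0.9, 0, 1], [0, 0.06, 1.3, 0, 1], [0, 0.06, 1.5, 0, 1], [0, 0.06, 1.6, 0, 1], [0, 0.06, 1.65, 0, 1], [0, 0.06, 1.68, 0, 1], [0, 0.06, 1.68, 0, 1]],
  ],
)

```text
time: 8.38
tool_pos: [0.444, 0.2951, 0.2262]
ee_rot: [3.141, 0.001, 2.989]
wrist_force: [-0.8, -1.3, -2.1]
width: 0.03
finger_force: 30.0
```

```bash
python3 mv.py .4445 .294 .2245
```

```text
pos [0.444  0.2951 0.2262] yaw 171.2 move -0.013 -0.02 0.033 turn 0 F [-0.8 -1.3 -2.1] w 0.03 29.998312890529633
```

Emit:
apply_moves(
  moves=[
    [[0, 0, 0.03, 0, 1], [0, 0, 0.05, 0, 1], [0, 0, 0.05, 0, 1]],
  ],
)

```text
time: 8.75
tool_pos: [0.444, 0.2951, 0.2235]
ee_rot: [3.141, 0.0, 2.989]
wrist_force: [-0.2, 0.0, 0.7]
width: 0.0298
finger_force: 30.0
```

Emit:
apply_moves(
  moves=[
    [[0, 0, 0, 0, 0], [0, 0, 0, 0, 0], [0, 0, 0, 0, 0], [0, 0, 0, 0, 0], [0, 0, 0, 0, 0]],
  ],
)

```text
time: 9.38
tool_pos: [0.4439, 0.295, 0.2232]
ee_rot: [3.141, 0.0, 2.989]
wrist_force: [-0.0, 0.5, -0.7]
width: 0.0767
finger_force: 0.0
```

gear_q is laid in the red tray. Next is gear_p: grip with yaw about 90.3°, so a tooth points along +y into a master gap at −90°.

Emit:
apply_moves(
  moves=[
    [[0, 0, -0.5, 0, 0], [0, 0, -1.3, 0, 0], [-0.8, 0, -1.8, 1.0, 0], [-1.6, 0, -2.0, 2.0, 0], [-2.4, -0.02, -2.0, 3.0, 0], [-3.06, -0.02, -2.0, 4.0, 0], [-3.06, -0.02, -2.0, 5.0, 0], [-3.06, -0.02, -2.0, 6.0, 0], [-3.06, -0.02, -2.0, 7.05, 0], [-3.06, -0.02, -2.0, 8.09, 0]],
  ],
)

```text
time: 10.62
tool_pos: [0.595, 0.2707, 0.3229]
ee_rot: [-3.141, 0.0, 1.571]
wrist_force: [0.2, 1.2, 0.0]
width: 0.0941
finger_force: 0.0
```

Emit:
apply_moves(
  moves=[
    [[0, 0, 0, 0, 0], [0, 0, 0, 0, 0]],
  ],
)

```text
time: 10.88
tool_pos: [0.595, 0.2707, 0.3231]
ee_rot: [-3.141, -0.0, 1.579]
wrist_force: [-0.7, -0.0, -0.8]
width: 0.0943
finger_force: 0.0
```

```bash
python3 mv.py .5953 .2705 .220 90.3
```

```text
pos [0.595  0.2707 0.3231] yaw 90.5 move -0.004 0.007 2.062 turn 0.019 F [-0.7 -0.  -0.8] w 0.0943 0.0
```

Emit:
apply_moves(
  moves=[
    [[0, 0, 0.8, 0, 0], [0, 0, 1.6, 0, 0], [0, 0, 2.06, 0, 0], [0, 0, 2.06, 0, 1], [0, 0, 2.06, 0, 1], [0, 0, 2.06, 0, 1], [0, 0, 2.06, 0, 1], [0, 0, 2.06, 0, 1], [0, 0, 2.06, 0, 1], [0, 0, 2.06, 0, 1]],
  ],
)

```text
time: 12.12
tool_pos: [0.595, 0.2707, 0.2202]
ee_rot: [3.141, -0.0, 1.577]
wrist_force: [0.6, -0.1, 0.1]
width: 0.0302
finger_force: 30.0
```

Emit:
apply_moves(
  moves=[
    [[0, 0, 0, 0, 1], [0, 0, 0, 0, 1], [0, 0, -0.6, 0, 1], [0, 0, -1.4, 0, 1], [0, 0, -2.0, 0, 1], [0, 0, -2.0, 0, 1], [0, 0, -2.0, 0, 1]],
  ],
)

```text
time: 13.0
tool_pos: [0.5946, 0.2706, 0.3181]
ee_rot: [-3.139, 0.001, 1.577]
wrist_force: [-1.6, -0.3, -2.3]
width: 0.0301
finger_force: 30.0
```

```bash
python3 mv.py .6185 -.0957 .332 90.3
```

```text
pos [0.5946 0.2706 0.3181] yaw 90.3 move -7.328 0.434 -0.277 turn 0.005 F [-1.6 -0.3 -2.3] w 0.0301 29.999713897705078
```

Emit:
apply_moves(
  moves=[
    [[-0.9, 0.05, -0.2, 0, 1], [-2.0, 0.1, -0.2, 0, 1], [-3.1, 0.18, -0.2, 0, 1], [-4.2, 0.25, -0.2, 0, 1], [-5.3, 0.3, -0.2, 0, 1], [-6.4, 0.38, -0.2, 0, 1], [-7.1, 0.43, -0.2, 0, 1], [-7.33, 0.43, -0.2, 0, 1], [-7.33, 0.43, -0.2, 0, 1]],
  ],
)

```text
time: 14.12
tool_pos: [0.6184, -0.0956, 0.3284]
ee_rot: [-3.139, -0.002, 1.576]
wrist_force: [-0.6, 1.0, -1.9]
width: 0.03
finger_force: 30.0
```

```bash
python3 mv.py .6185 -.0957 .233 90.3
```

```text
pos [ 0.6184 -0.0956  0.3284] yaw 90.3 move -0.002 0.001 1.909 turn 0.0 F [-0.6  1.  -1.9] w 0.03 29.999707639217377
```

Emit:
apply_moves(
  moves=[
    [[0, 0, 0.7, 0, 1], [0, 0, 1.4, 0, 1], [0, 0, 1.75, 0, 1], [0, 0, 1.85, 0, 1], [0, 0, 1.89, 0, 1], [0, 0, 1.92, 0, 1], [0, 0, 1.92, 0, 1]],
  ],
)

```text
time: 15.0
tool_pos: [0.6189, -0.0958, 0.2353]
ee_rot: [3.14, 0.0, 1.577]
wrist_force: [-0.4, 0.1, -2.5]
width: 0.0301
finger_force: 30.0
```

```bash
python3 mv.py .6185 -.0657 .232 90.3;python3 - <<'E'
from h import *
w=snap('wrist','w5.png');print(proj(w,[.6185,.0343,.053]),proj(w,[.6185,-.0196,.028]))
np.savez('w5.npz',**{k:w[k] for k in('image','R','t','f','cx','cy')})
E
```

```text
pos [ 0.6189 -0.0958  0.2353] yaw 90.3 move 0.601 -0.005 0.065 turn 0.004 F [-0.4  0.1 -2.5] w 0.0301 29.99968707561493
(np.float64(284.2572439373471), np.float64(-18.106588788511658)) (np.float64(283.11461359044404), np.float64(120.29382749939498))
```

View pics/w5.png

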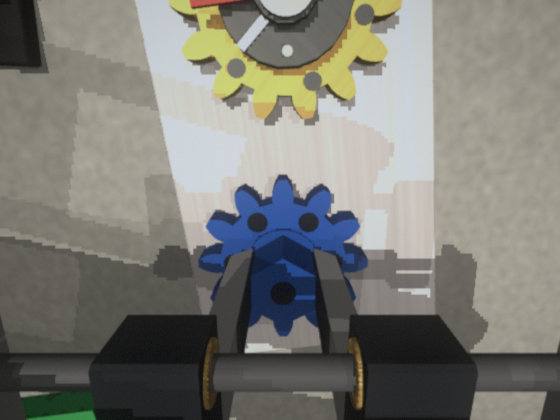

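The tooth at (283,180) points at the master gap between the teeth at (267,108) and (303,108), so the alignment is good. The white line is left of the post at (255,35) and the pointer at (220,0). I'll touch the plate next.

Emit:
apply_moves(
  moves=[
    [[0, 0, 0.03, 0, 1], [0, 0, 0.03, 0, 1], [0, 0, 0.03, 0, 1]],
  ],
)

```text
time: 15.42
tool_pos: [0.6186, -0.0957, 0.2326]
ee_rot: [-3.142, -0.0, 1.577]
wrist_force: [0.4, -0.1, -1.0]
width: 0.0298
finger_force: 30.0
```

Emit:
apply_moves(
  moves=[
    [[0, 0, 0.02, 0, 1], [0, 0, 0.02, 0, 1], [0, 0, 0.02, 0, 1]],
  ],
)

```text
time: 15.8
tool_pos: [0.6187, -0.0957, 0.2322]
ee_rot: [3.141, 0.0, 1.577]
wrist_force: [-1.0, 0.1, 2.0]
width: 0.0296
finger_force: 30.0
```

Emit:
apply_moves(
  moves=[
    [[0, 0, 0.02, 0, 1], [0, 0, 0.02, 0, 1], [0, 0, 0.02, 0, 1]],
  ],
)

```text
time: 16.18
tool_pos: [0.6187, -0.0957, 0.2322]
ee_rot: [3.141, 0.0, 1.577]
wrist_force: [-2.7, 0.3, 6.2]
width: 0.0301
finger_force: 30.0
```

Emit:
apply_moves(
  moves=[
    [[0.1, 0, -0.03, 0, 1], [0.25, 0, -0.03, 0, 1], [0.4, 0, -0.03, 0, 1], [0.52, 0, -0.03, 0, 1], [0.52, 0, -0.03, 0, 1]],
  ],
)

```text
time: 16.8
tool_pos: [0.6186, -0.0686, 0.2323]
ee_rot: [3.141, -0.001, 1.578]
wrist_force: [-0.4, 2.2, 1.0]
width: 0.0299
finger_force: 30.0
```

Emit:
apply_moves(
  moves=[
    [[0.03, 0, 0, 0, 1], [0.06, 0, 0, 0, 1], [0.09, 0, 0, 0, 1], [0.12, 0, 0, 0, 1], [0.12, 0, 0, 0, 1]],
  ],
)

```text
time: 17.42
tool_pos: [0.6185, -0.0636, 0.2323]
ee_rot: [3.141, -0.0, 1.577]
wrist_force: [0.7, -0.4, 2.7]
width: 0.0293
finger_force: 30.0
```

Emit:
apply_moves(
  moves=[
    [[0.02, 0, 0, 0, 1], [0.04, 0, 0, 0, 1], [0.04, 0, 0, 0, 1]],
  ],
)

```text
time: 17.8
tool_pos: [0.6185, -0.0615, 0.2322]
ee_rot: [3.141, -0.0, 1.577]
wrist_force: [-0.5, -1.2, 1.7]
width: 0.0299
finger_force: 30.0
```

Emit:
apply_moves(
  moves=[
    [[0.02, 0, 0, 0, 1], [0.04, 0, 0, 0, 1], [0.04, 0, 0, 0, 1]],
  ],
)

```text
time: 18.18
tool_pos: [0.6185, -0.0595, 0.2322]
ee_rot: [3.141, -0.0, 1.577]
wrist_force: [0.2, -1.0, 2.0]
width: 0.0296
finger_force: 30.0
```

No resistance at about 93.8 mm. I'll continue in 1 mm steps.

Emit:
apply_moves(
  moves=[
    [[0.02, 0, 0, 0, 1], [0.04, 0, 0, 0, 1], [0.04, 0, 0, 0, 1]],
  ],
)

```text
time: 18.55
tool_pos: [0.6185, -0.0575, 0.2322]
ee_rot: [3.141, -0.0, 1.577]
wrist_force: [-0.3, -1.6, 2.3]
width: 0.0297
finger_force: 30.0
```

Emit:
apply_moves(
  moves=[
    [[0.02, 0, 0, 0, 1], [0.02, 0, 0, 0, 1]],
  ],
)

```text
time: 18.8
tool_pos: [0.6185, -0.0567, 0.2322]
ee_rot: [3.141, 0.0, 1.577]
wrist_force: [-0.3, -1.7, 2.6]
width: 0.0298
finger_force: 30.0
```

Emit:
apply_moves(
  moves=[
    [[0.02, 0, 0, 0, 1], [0.02, 0, 0, 0, 1]],
  ],
)

```text
time: 19.05
tool_pos: [0.6186, -0.0558, 0.2323]
ee_rot: [3.141, 0.001, 1.577]
wrist_force: [0.8, -2.5, 1.2]
width: 0.0298
finger_force: 30.0
```

Emit:
apply_moves(
  moves=[
    [[0.02, 0, 0, 0, 1], [0.02, 0, 0, 0, 1]],
  ],
)

```text
time: 19.3
tool_pos: [0.6188, -0.0549, 0.2323]
ee_rot: [3.14, 0.001, 1.577]
wrist_force: [2.9, -3.7, 0.8]
width: 0.0298
finger_force: 30.0
```

Emit:
apply_moves(
  moves=[
    [[0.02, 0, 0, 0, 1], [0.02, 0, 0, 0, 1]],
  ],
)

```text
time: 19.55
tool_pos: [0.6189, -0.0541, 0.2324]
ee_rot: [3.139, 0.001, 1.576]
wrist_force: [3.9, -3.7, 0.4]
width: 0.0302
finger_force: 30.0
```

Emit:
apply_moves(
  moves=[
    [[0.02, 0, 0, 0, 1], [0.02, 0, 0, 0, 1]],
  ],
)

```text
time: 19.8
tool_pos: [0.6189, -0.0535, 0.2324]
ee_rot: [3.139, 0.002, 1.576]
wrist_force: [3.9, -5.3, 0.6]
width: 0.03
finger_force: 30.0
```

Emit:
apply_moves(
  moves=[
    [[0.02, 0, 0, 0, 1], [0.02, 0, 0, 0, 1]],
  ],
)

```text
time: 20.05
tool_pos: [0.6189, -0.0531, 0.2325]
ee_rot: [3.139, 0.004, 1.576]
wrist_force: [4.0, -8.1, -0.4]
width: 0.03
finger_force: 30.0
```

Home is felt at about 89 mm. I'll back off about 1 mm and roll CCW, first part.

Emit:
apply_moves(
  moves=[
    [[-0.07, 0, 0, 0, 1], [-0.07, 0, 0, 0, 1], [-0.07, 0, 0, -0.3, 1], [-0.07, 0, 0, -0.6, 1], [-0.07, 0, 0, -1.0, 1], [-0.07, 0, 0, -1.0, 1]],
  ],
)

```text
time: 20.8
tool_pos: [0.619, -0.0547, 0.2324]
ee_rot: [3.139, -0.0, 1.752]
wrist_force: [5.4, -0.6, -0.2]
width: 0.0297
finger_force: 30.0
```

```bash
cat > idx.py <<'E'
from h import *
P=np.array([.6185,.0350])
def idx():
    w=snap('wrist');im=w['image'].astype(int);ok=[]
    mn=im.min(2);sat=im.max(2)-mn;h,wd=mn.shape
    V,U=np.mgrid[0:h,0:wd]
    # polar sampling on collar top z=.044: radius 18..28 mm
    A=np.radians(np.arange(0,360,1.));prof=[]
    for a in A:
        v=[]
        for r in np.arange(.019,.028,.0015):
            u,y=proj(w,[P[0]+r*np.cos(a),P[1]+r*np.sin(a),.044]);u,y=int(round(u)),int(round(y))
            v.append(mn[y,u] if 0<=u<wd and 0<=y<h else -1)
        prof.append(np.mean(v) if min(v)>=0 else -1)
    p=np.array(prof);k=np.where(p>max(0.8*p.max(),110))[0]
    print('seen',(p>=0).sum(),'max',p.max(),'median',np.median(p[p>=0]),'angles',np.degrees(A[k]),p[k])
    red=(im[...,0]>1.8*im[...,1])&(im[...,0]>90)
    return p
if __name__=='__main__':idx()
E
python3 idx.py;python3 mv.py .6189 -.0543 .2322 90.3
```

```text
seen 360 max 216.14285714285714 median 103.57142857142857 angles [217. 218. 219. 220. 221. 222. 223. 224. 225. 226.] [203.         214.85714286 215.71428571 215.85714286 215.71428571
 215.85714286 216.14285714 215.28571429 208.85714286 179.        ]
pos [ 0.6189 -0.0547  0.2323] yaw 100.4 move 0.008 0.001 0.003 turn 1.006 F [ 4.6 -1.6 -0. ] w 0.0303 30.003576278686523
```

Emit:
apply_moves(
  moves=[
    [[0, 0, 0, -0.5, 1], [0, 0, 0, -1.0, 1], [0, 0, 0, -1.5, 1], [0, 0, 0, -2.0, 1], [0, 0, 0, -2.5, 1], [0, 0, 0, -2.5, 1]],
  ],
)

```text
time: 21.6
tool_pos: [0.6189, -0.0548, 0.2324]
ee_rot: [3.14, 0.001, 2.188]
wrist_force: [4.6, -1.4, -0.3]
width: 0.0295
finger_force: 30.0
```

```bash
python3 idx.py;python3 mv.py .6189 -.0543 .2322
```

```text
seen 360 max 216.28571428571428 median 105.57142857142857 angles [201. 202. 203. 204. 205. 206.] [186.14285714 201.         211.85714286 216.28571429 206.28571429
 179.85714286]
pos [ 0.6189 -0.0548  0.2324] yaw 125.4 move 0.008 0.006 0.003 turn 0 F [ 4.9 -1.6 -0.1] w 0.0299 30.001752376556396
```

Emit:
apply_moves(
  moves=[
    [[0, 0, 0, -0.5, 1], [0, 0, 0, -1.0, 1], [0, 0, 0, -1.5, 1], [0, 0, 0, -1.8, 1], [0, 0, 0, -1.8, 1], [0, 0, 0, -1.8, 1]],
  ],
)

```text
time: 22.4
tool_pos: [0.6189, -0.0556, 0.2325]
ee_rot: [3.142, 0.003, 2.502]
wrist_force: [3.9, -3.9, -0.4]
width: 0.0297
finger_force: 30.0
```

```bash
python3 idx.py;python3 mv.py .6189 -.0543 .2322; python3 - <<'E'
from h import *
w=snap('wrist','w6.png');im=w['image'].astype(int)
P=[.6185,.035]
mn=im.min(2);red=(im[...,0]>1.8*im[...,1])&(im[...,0]>90)
for a in range(170,215,2):
    v=[]
    for r in (.0175,.020,.0225,.025,.0275):
        u,y=map(lambda q:int(round(q)),proj(w,[P[0]+r*np.cos(np.radians(a)),P[1]+r*np.sin(np.radians(a)),.044]))
        v.append('R' if red[y,u] else int(mn[y,u]))
    print(a,v)
ys,xs=np.where(red[:250]);k,l,st,ce=cv2.connectedComponentsWithStats(red.astype(np.uint8))
for i in range(1,k):
    if st[i,4]>40:
        b=cv2.minAreaRect(np.argwhere(l==i)[:,::-1].astype(np.float32));q=cv2.boxPoints(b);print(st[i],[np.degrees(np.arctan2(*(ray(w,*p,.056)[:2]-P)[::-1])).round(1)%360 for p in q],[np.hypot(*(ray(w,*p,.056)[:2]-P)).round(4) for p in q])
E
```

```text
seen 360 max 155.42857142857142 median 107.57142857142857 angles [ 42.  43.  44.  45.  46.  47.  48.  49.  50.  51.  52.  53.  54.  55.
 139. 140. 141. 142. 143. 144. 145. 146. 147. 148. 149. 150. 226. 227.
 228. 229. 230. 231. 232. 233. 234. 311. 312. 313. 314. 315. 316. 317.
 318.] [124.71428571 137.14285714 144.71428571 146.57142857 148.71428571
 151.28571429 152.28571429 150.85714286 150.14285714 147.71428571
 149.28571429 144.57142857 130.85714286 128.14285714 128.28571429
 142.42857143 147.57142857 152.         155.42857143 154.42857143
 152.42857143 153.28571429 152.         144.71428571 131.14285714
 131.57142857 128.57142857 133.         136.42857143 137.
 134.71428571 134.42857143 131.57142857 129.85714286 124.57142857
 127.14285714 133.85714286 132.         133.85714286 133.57142857
 131.28571429 126.71428571 126.28571429]
pos [ 0.6189 -0.0556  0.2325] yaw 143.3 move 0.016 0.021 0.005 turn 0 F [ 5.5 -3.9  0.8] w 0.0296 30.001170337200165
170 [115, 112, 111, 111, 116]
172 [112, 112, 112, 113, 114]
174 [115, 114, 111, 113, 116]
176 [115, 113, 110, 113, 115]
178 [97, 114, 111, 113, 118]
180 ['R', 105, 111, 110, 117]
182 ['R', 'R', 'R', 'R', 92]
184 ['R', 'R', 'R', 'R', 'R']
186 ['R', 'R', 'R', 'R', 'R']
188 ['R', 'R', 'R', 'R', 'R']
190 ['R', 'R', 'R', 'R', 'R']
192 ['R', 'R', 'R', 'R', 'R']
194 ['R', 'R', 'R', 'R', 50]
196 ['R', 44, 54, 59, 56]
198 [49, 60, 65, 59, 59]
200 [64, 66, 63, 62, 64]
202 [74, 67, 67, 99, 64]
204 [70, 72, 95, 100, 98]
206 [68, 94, 100, 99, 101]
208 [57, 99, 99, 98, 100]
210 [63, 98, 100, 99, 101]
212 [87, 98, 100, 97, 99]
214 [92, 101, 98, 97, 98]
[379 104  47  51 723] [np.float64(194.5), np.float64(187.5), np.float64(186.9), np.float64(205.1)] [np.float64(0.0418), np.float64(0.0413), np.float64(0.0159), np.float64(0.0168)]
```

```bash
python3 - <<'E'
from h import *
d=np.load('w2.npz');w={k:d[k] for k in d};c=np.array([.6185,.0348])
for u,v in[(265,270),(390,308),(350,430),(227,393),(223,329)]:
    e=ray(w,(u+.5)/4-.5+200,(v+.5)/4-.5+110,.044)[:2]-c;print(np.hypot(*e).round(4),np.degrees(np.arctan2(*e[::-1])).round(1)%360)
w=snap('wrist');im=w['image'].astype(np.uint8)
for a0 in(48,144,230,315):
    X=[]
    for r in np.arange(.012,.030,.0005):
        for a in np.arange(a0-16,a0+16,1):
            a_=np.radians(a);u,y=proj(w,[c[0]+r*np.cos(a_),c[1]+r*np.sin(a_),.044]);u,y=int(round(u)),int(round(y))
            if im[y,u].min()>150:X.append((r*np.cos(a_),r*np.sin(a_)))
    if X: m=np.mean(X,0);print(a0,len(X),np.hypot(*m).round(4),np.degrees(np.arctan2(*m[::-1])).round(1)%360)
E
```

```text
0.0229 181.7
0.0226 93.9
0.0222 1.4
0.0227 271.4
0.0217 228.8
48 416 0.0157 47.4
144 98 0.0222 143.9
230 85 0.0243 229.4
315 183 0.0167 316.4
```

Emit:
apply_moves(
  moves=[
    [[0.012, 0.016, 0, 0, 1], [0.012, 0.016, 0, 0, 1], [0.012, 0.016, 0, 0, 1]],
  ],
)

```text
time: 22.92
tool_pos: [0.6189, -0.0551, 0.2325]
ee_rot: [-3.141, 0.004, 2.501]
wrist_force: [4.6, -6.0, 0.4]
width: 0.03
finger_force: 30.0
```

Dots on the collar show it turned −42.8°, which puts the line at 185.7° against the pointer at 186°. One more millimetre inward will confirm full mesh.

Emit:
apply_moves(
  moves=[
    [[0.012, 0.016, 0, 0, 1], [0.012, 0.016, 0, 0, 1], [0.012, 0.016, 0, 0, 1]],
  ],
)

```text
time: 23.3
tool_pos: [0.619, -0.0543, 0.2325]
ee_rot: [-3.14, 0.005, 2.501]
wrist_force: [4.6, -5.9, -0.7]
width: 0.0297
finger_force: 30.0
```

```bash
python3 - <<'E'
from ph import *
w=snap('wrist');im=w['image']
from scipy.optimize import least_squares
def circ(m,z,rr,tag):
    c=max(cv2.findContours(m.astype(np.uint8),0,1)[0],key=cv2.contourArea)[:,0]
    X=np.array([ray(w,*p,z)[:2] for p in c if 1<p[0]<558 and 1<p[1]<418]);return X
h=cv2.cvtColor(im,cv2.COLOR_RGB2HSV);H,S,V=[h[...,i].astype(int) for i in range(3)]
# gear holes: dark round blobs inside blue, at z=.028, ring radius 27.5 mm
b=mask(im,'blue');print('blue px',b.sum())
dark=((V<75)).astype(np.uint8);k,l,st,ce=cv2.connectedComponentsWithStats(dark)
for i in range(1,k):
    if 60<st[i,4]<900:
        q=ray(w,*ce[i],.028)
        if abs(q[0]-.619)<.09 and abs(q[1])<.12:print(st[i],ce[i].round(1),q.round(4),'d gear',np.hypot(q[0]-.6189,q[1]+.0551).round(4),'d post',np.hypot(q[0]-.6185,q[1]-.035).round(4))
X=circ(b,.028,.047,'g');d=np.hypot(X[:,0]-.6189,X[:,1]+.0551);print('tip r max',np.sort(d)[-6:].round(4))
E
```

```text
blue px 11422
[365 125  35  80 349] [377.  153.5] [0.6    0.0194 0.028 ] d gear 0.0769 d post 0.0242
[399 145  26  57 493] [408.9 176.8] [0.6201 0.0263 0.028 ] d gear 0.0814 d post 0.0089
[248 214  19  18 267] [257.  222.3] [ 0.5927 -0.0522  0.028 ] d gear 0.0264 d post 0.0909
[299 214  19  18 257] [308.2 222.3] [ 0.6091 -0.0301  0.028 ] d gear 0.0269 d post 0.0657
[201 245  21  12 140] [212.2 249.8] [ 0.5905 -0.0819  0.028 ] d gear 0.039 d post 0.1202
[223 254  11  15  69] [227.  260.3] [ 0.6002 -0.0792  0.028 ] d gear 0.0305 d post 0.1157
[270 282  26  23 462] [282.6 293.3] [ 0.6352 -0.0667  0.028 ] d gear 0.0199 d post 0.103
tip r max [0.0476 0.0476 0.0476 0.0476 0.0476 0.0477]
```

Mesh is about 90 mm with light force and the index is at the pointer. I'll relieve the flank by 1° and slide straight out flat.

Emit:
apply_moves(
  moves=[
    [[0, 0, 0, 0.1, 1], [-0.03, -0.04, 0, 0.1, 1], [-0.06, -0.08, 0, 0.1, 1], [-0.1, -0.14, 0, 0.1, 1], [-0.15, -0.2, 0, 0.1, 1], [-0.24, -0.32, 0, 0.1, 1], [-0.36, -0.48, 0, 0.1, 1], [-0.48, -0.64, 0, 0.1, 1], [-0.48, -0.64, 0, 0.1, 1]],
  ],
)

```text
time: 24.48
tool_pos: [0.6185, -0.0949, 0.2323]
ee_rot: [-3.14, 0.001, 2.483]
wrist_force: [-0.4, -1.5, 3.6]
width: 0.0299
finger_force: 30.0
```

```bash
python3 mv.py .4378 -.2815 .33; python3 - <<'E'
from h import *
from m import mask
w=snap('wrist');c=np.array([.6185,.0350]);im=w['image']
mn=im.min(2)
print('cap px',proj(w,[*c,.053]))
A=np.arange(0,360,1);p=[]
for a in np.radians(A):
    v=[]
    for r in(.021,.0225,.024):
        u,y=[int(round(q)) for q in proj(w,[c[0]+r*np.cos(a),c[1]+r*np.sin(a),.044])]
        v.append(mn[y,u] if 0<=u<560 and 0<=y<420 else -1)
    p.append(min(v) if min(v)<0 else np.mean(v))
p=np.array(p);print('seen',(p>=0).sum());print([(a,int(p[a])) for a in A if p[a]>145])
E
```

```text
pos [ 0.6185 -0.0949  0.2323] yaw 142.2 move 0.573 -5.163 -1.954 turn 0 F [-0.4 -1.5  3.6] w 0.0299 30.000840425491333
cap px (np.float64(523.9696913162568), np.float64(114.63807811482835))
seen 304
[(np.int64(142), 165), (np.int64(143), 173), (np.int64(144), 176), (np.int64(145), 182), (np.int64(146), 181), (np.int64(147), 179), (np.int64(148), 175), (np.int64(149), 161), (np.int64(150), 160), (np.int64(231), 146), (np.int64(308), 159), (np.int64(309), 169), (np.int64(310), 174), (np.int64(311), 173), (np.int64(312), 177), (np.int64(313), 176), (np.int64(314), 168), (np.int64(315), 182), (np.int64(316), 169), (np.int64(317), 159)]
```

Emit:
apply_moves(
  moves=[
    [[0, 0, -0.6, 0, 1], [0, 0, -1.6, 0, 1], [0.1, -0.9, -2.0, 0, 1], [0.2, -2.0, -2.0, 0, 1], [0.35, -3.1, -2.0, 0, 1], [0.45, -4.2, -2.0, 0, 1], [0.57, -5.0, -1.9, 0, 1], [0.57, -5.16, -1.6, 0, 1], [0.57, -5.16, -1.6, 0, 1], [0.57, -5.16, -1.6, 0, 1]],
  ],
)

```text
time: 25.78
tool_pos: [0.439, -0.2793, 0.3115]
ee_rot: [3.141, -0.001, 2.486]
wrist_force: [-0.5, 0.3, -2.0]
width: 0.0297
finger_force: 30.0
```

```bash
python3 - <<'E'
from m import *
w=snap('wrist','w7.png');im=w['image']
m=mask(im,'green');m[330:]=0
c=max(cv2.findContours(m,0,1)[0],key=cv2.contourArea);h=cv2.convexHull(c);ap=cv2.approxPolyDP(h,8,True)[:,0]
for p in ap: print(p,ray(w,*p,.022).round(4))
E
python3 mv.py .4378 -.2815 .2275
```

```text
[271 107] [ 0.3677 -0.2348  0.022 ]
[377 211] [ 0.4793 -0.2172  0.022 ]
[352 241] [ 0.488  -0.2468  0.022 ]
[200 222] [ 0.402  -0.3327  0.022 ]
[215 167] [ 0.3761 -0.295   0.022 ]
pos [ 0.4392 -0.2792  0.312 ] yaw 142.4 move -0.005 -0.053 1.69 turn 0 F [ 0.1 -0.6 -2. ] w 0.0297 29.999678134918213
```

```bash
python3 - <<'E'
from m import *
w=snap('wrist');im=w['image']
m=mask(im,'green');m[330:]=0
c=max(cv2.findContours(m,0,1)[0],key=cv2.contourArea);h=cv2.convexHull(c);ap=cv2.approxPolyDP(h,2,True)[:,0]
for p in ap: print(p,ray(w,*p,.022).round(4))
a=snap('top');m=mask(a['image'],'green')
print([ray(a,*p,.022).round(4)[:2] for p in cv2.approxPolyDP(cv2.convexHull(max(cv2.findContours(m,0,1)[0],key=cv2.contourArea)),2,True)[:,0]])
b=np.load('s0.npz')['a'];m=mask(b,'green')
print([ray(a,*p,.022).round(4)[:2] for p in cv2.approxPolyDP(cv2.convexHull(max(cv2.findContours(m,0,1)[0],key=cv2.contourArea)),2,True)[:,0]])
E
```

```text
[265 110] [ 0.367  -0.2398  0.022 ]
[278 108] [ 0.3717 -0.2315  0.022 ]
[378 212] [ 0.481  -0.2172  0.022 ]
[351 241] [ 0.4881 -0.2477  0.022 ]
[343 242] [ 0.4849 -0.2532  0.022 ]
[200 219] [ 0.4006 -0.3314  0.022 ]
[213 169] [ 0.3767 -0.2975  0.022 ]
[array([ 0.466 , -0.2251]), array([ 0.4546, -0.2364]), array([ 0.4394, -0.221 ])]
[array([ 0.5045, -0.3285]), array([ 0.3869, -0.3494]), array([ 0.3714, -0.2318]), array([ 0.485 , -0.2138])]
```

Emit:
apply_moves(
  moves=[
    [[0, -0.05, 0.4, 0, 1], [0, -0.05, 0.9, 0, 1], [0, -0.05, 1.3, 0, 1], [0, -0.05, 1.5, 0, 1], [0, -0.05, 1.62, 0, 1], [0, -0.05, 1.68, 0, 1], [0, -0.05, 1.72, 0, 1], [0, -0.05, 1.72, 0, 1]],
  ],
)

```text
time: 26.92
tool_pos: [0.437, -0.2821, 0.2266]
ee_rot: [3.142, 0.001, 2.484]
wrist_force: [0.5, -0.9, -2.1]
width: 0.0298
finger_force: 30.0
```

Emit:
apply_moves(
  moves=[
    [[0, 0, 0.02, 0, 1], [0, 0, 0.03, 0, 1], [0, 0, 0.03, 0, 1]],
  ],
)

```text
time: 27.3
tool_pos: [0.4368, -0.282, 0.2246]
ee_rot: [3.142, -0.0, 2.484]
wrist_force: [0.4, 0.3, -2.2]
width: 0.0297
finger_force: 30.0
```

Emit:
apply_moves(
  moves=[
    [[0, 0, 0.02, 0, 1], [0, 0, 0.02, 0, 1]],
  ],
)

```text
time: 27.55
tool_pos: [0.4369, -0.282, 0.2242]
ee_rot: [3.142, 0.001, 2.484]
wrist_force: [-1.4, 1.2, 1.1]
width: 0.0298
finger_force: 30.0
```

Floor contact felt, so I release and lift.

Emit:
apply_moves(
  moves=[
    [[0, 0, 0, 0, 0], [0, 0, 0, 0, 0], [0, 0, 0, 0, 0], [0, 0, 0, 0, 0], [0, 0, 0, 0, 0], [0, 0, -0.5, 0, 0], [0, 0, -1.5, 0, 0], [0, 0, -2.5, 0, 0], [0, 0, -3.5, 0, 0], [0, 0, -3.5, 0, 0]],
  ],
)

```text
time: 28.8
tool_pos: [0.4373, -0.2823, 0.4044]
ee_rot: [-3.141, 0.011, 2.484]
wrist_force: [0.4, -0.6, -0.1]
width: 0.0939
finger_force: 0.0
```

```bash
python3 - <<'E'
from m import *
w=snap('wrist','w8.png');im=w['image']
for n,z in(('blue',.02),('green',.022)):
    m=mask(im,n);m[330:]=0
    c=max(cv2.findContours(m,0,1)[0],key=cv2.contourArea)
    X=np.array([ray(w,*p,z)[:2] for p in c[:,0]],np.float32)
    print(n,cv2.minEnclosingCircle(X),cv2.minAreaRect(X))
a=snap('top')
m=mask(a['image'],'blue');k,l,st,ce=cv2.connectedComponentsWithStats(m)
for i in range(1,k):
    if st[i,4]>40: print(st[i],ray(a,*ce[i],.02).round(4))
print(telemetry.get_obs()['wrist_force'],telemetry.get_obs()['width'])
E
```

```text
blue ((0.44772911071777344, -0.2535930275917053), 0.033399906009435654) ((0.448498010635376, -0.2518467307090759), (0.024318959563970566, 0.0664706751704216), 66.2357177734375)
green ((0.4401702582836151, -0.27855417132377625), 0.08492425084114075) ((0.4378473460674286, -0.27846667170524597), (0.12735944986343384, 0.12157371640205383), 9.385539054870605)
[ 62 200  60  10  88] [0.6648 0.6742 0.02  ]
[179 252  20  21 242] [0.4452 0.2936 0.02  ]
[ 0.13685836  0.57056303 -1.02806859] 0.09351232138765063
```

gear_p lies in the green tray and gear_q in the red at (0.445, 0.294). As a last check I'll view the index from above the stand, at the same place as before.

Emit:
apply_moves(
  moves=[
    [[0.2, 1.2, 0, 0, 0], [0.3, 2.4, 0, 0, 0], [0.5, 3.6, 0, 0, 0], [0.7, 4.8, 0, 0, 0], [0.9, 6.0, 0, -1.0, 0], [1.05, 7.2, 0, -1.2, 0], [1.05, 7.33, 0, -1.2, 0], [1.05, 7.33, 0, -1.2, 0], [1.05, 7.33, 0, -1.2, 0]],
  ],
)

```text
time: 30.02
tool_pos: [0.6187, 0.0388, 0.3979]
ee_rot: [-3.141, -0.001, 2.692]
wrist_force: [0.1, 0.3, 0.5]
width: 0.0938
finger_force: 0.0
```

```bash
python3 - <<'E'
from ph import *
d=np.load('w2.npz');w0={k:d[k] for k in d};w=snap('wrist','w9.png')
c=np.array([.6175,.0348])
for s,n in((w0,'before'),(w,'after')):
    im=s['image'].astype(int);mn=im.min(2)
    A=np.arange(0,360,1);p=[]
    for a in np.radians(A):
        p.append(np.mean([mn[int(round(y)),int(round(u))] for r in(.0215,.0225,.0235) for u,y in [proj(s,[c[0]+r*np.cos(a),c[1]+r*np.sin(a),.044])]]))
    p=np.array(p);t=np.median(p)+30;print(n,np.median(p))
    k=A[p>t];g=np.split(k,np.where(np.diff(k)>3)[0]+1)
    for q in g:
        if len(q)>2:print('  ',q[0],q[-1],np.average(q,weights=p[q]-np.median(p)).round(1),int(p[q].max()))
    im=s['image'];h=cv2.cvtColor(im,cv2.COLOR_RGB2HSV);H,S,V=[h[...,i].astype(int) for i in range(3)]
    gold=((H>12)&(H<32)&(S>110)&(V>60)).astype(np.uint8);u,v=map(int,proj(s,[*c,.03]))
    box=np.zeros_like(gold);box[v-58:v+58,u-58:u+58]=1;gold*=box;cv2.circle(gold,(u,v),38,1,-1);print(teeth(s,gold,.028,14)[:3])
a=snap('top');hs=cv2.cvtColor(a['image'],cv2.COLOR_RGB2HSV).astype(int);m=((hs[...,0]>105)&(hs[...,0]<128)&(hs[...,1]>90)).astype(np.uint8)
k,l,st,ce=cv2.connectedComponentsWithStats(m)
for i in range(1,k):
    if st[i,4]>60: print(st[i],ray(a,*ce[i],.02).round(4))
E
```

```text
before 80.66666666666667
   0 7 3.2 141
   85 96 90.7 144
   179 182 180.6 122
   223 237 229.8 194
   269 279 274.1 140
   357 359 358.1 134
(array([0.6185447 , 0.03429208]), 0.0535404272377491, np.float64(25.69064882538235))
after 79.66666666666667
   42 52 47.0 139
   135 142 138.4 129
   178 184 181.3 169
   225 237 230.7 140
   315 324 319.6 137
(array([0.61882317, 0.0342745 ]), 0.05356526002287865, np.float64(7.6123287506456885))
[ 56 137  95  73 579] [0.7719 0.6312 0.02  ]
[178 251  22  22 330] [0.4454 0.2935 0.02  ]
[329 254  23  23 311] [ 0.437  -0.2818  0.02  ]
```

The teeth turned −43.8° in all, so the index is about −0.04 rad, well inside tolerance. Both gears are centred in their trays, so I hand in.

```bash
python3 -c "
from bench import ticket
print(ticket.close_job())"
```

```text
the job is handed in; nothing more can be done
None
```

The job is handed in at about 30 s of the 72 s; no verdict came back. The 12-tooth gear meshed with the 14-tooth master and now lies in the green tray, the 20-tooth gear lies in the red tray, and the index sits about 0.04 rad from the pointer by my measurement.

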